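Load the marking tray and work the treadle

TASK

Lay the two titanium plates with blue ends flat in the nests of the dark tray that fit them, each with its blue end at the nest's blue mark, and let go of them. Then start the marking cycle: with the gripper press the yellow hand treadle firmly down onto its stop, without ramming it, hold it there for about a second, and let it spring right back up. Leave the other loose things where they are.

Things in the scene. Friction and masses are not known exactly. Their poses are not given: they have to be found in the camera images.
- long_plate: Grey titanium plate 120 x 20 x 6 mm, about 65 g, lying flat on a 1 mm sheet of white paper, three dark dots on top. Origin: centre of its underside. x runs along its 120 mm length towards the blue end, z up.
- long_plate_blue (a point): Middle of the top face of the long plate's blue end (the last 22 mm), 49 mm from the plate's centre.
- short_plate: Grey titanium plate 70 x 30 x 6 mm, about 57 g, lying flat on the paper, two dark dots on top. Origin: centre of its underside. x runs along its 70 mm length towards the blue end, z up.
- short_plate_blue (a point): Middle of the top face of the short plate's blue end (the last 18 mm), 26 mm from the plate's centre.
- tray: Dark steel tray 180 x 150 mm, fixed to the table, with two nests outlined by low white walls. Its floor is 6 mm above the table. Origin: centre of its underside; both nests run along its x; the blue marks lie at the +x ends of the nests. Its x points roughly away from the robot.
- nest_long (a point): Centre of the floor of the long nest: 126 x 26 mm inside, white walls 4 mm thick standing 5 mm above the floor. The walls of the long sides have gaps for the fingers, 56 mm long, in the middle. x along the nest towards its blue mark.
- nest_short (a point): Centre of the floor of the short nest, 70 mm beside the long one: 76 x 36 mm inside, walls as for the long nest, finger gaps 40 mm long. x along the nest towards its blue mark.
- treadle: Grey treadle base 180 x 100 x 10 mm, fixed to the table, with two cheeks (to 53 mm high) at its far end that carry the pedal. Origin: centre of its underside; x points from the pedal's free end towards its hinge (roughly away from the robot), z up.
- pedal (a joint): Angle of the yellow pedal (rad): 0 at rest with its free end up (tilted 0.25 rad above level), growing as it is pressed. A spring pushes it back: at the black pad about 3 N to start it and 6 to 11 N to bring it to the stop. It meets the stop somewhere between 0.11 and 0.34; the stop is set differently every time.
- pedal_pad (a point): Middle of the top face of the black rubber pad (65 x 60 mm) on the yellow pedal, which is 135 x 70 x 8 mm; 95 mm from the hinge, the place to press with closed fingers, slowly near the stop (10 mm/s). About 65 mm above the table at rest; it sinks 10 to 32 mm before the pedal meets the stop.
- pedal_axis (a point): Middle of the pedal's hinge pin, which runs along the treadle's y, 35 mm above the table.
- stop: Stop under the pedal, 90 mm from the hinge: a nut (origin: its foot, on the treadle base) with a rubber-capped screw, 14 mm across, set to another height each time, which no reading gives. The pedal must bear on it with more than 5 N, to be felt: the push needed then rises steeply (30 N or so per mm) above the spring's. 15 to 25 N in all is good, over 50 N is ramming.
- bare_plate: Bystander: bare grey metal plate 60 x 20 x 6 mm without a blue end, on the paper; not part of the job.
- straightedge: Bystander: steel straightedge 200 x 28 x 5 mm lying flat.
- ground_disc: Bystander: ground steel disc, 80 mm across, 22 mm high, lying flat.
- jar: Bystander: small jar with red cap, 56 mm across, 70 mm high.
- hammer: Bystander: hammer lying flat.
- screwdriver: Bystander: screwdriver lying flat.
Not all that is in view belongs to the job. Leave any brown or turquoise look-alike of the short_plate alone.

How it is judged:
On the way, in this order (a step that is already met when the one before it is completed fails the run):
1. both plates lie flat in their nests, blue ends at the blue marks, let go (x of long_plate in the frame of nest_long between -0.005 and 0.005 m and y of long_plate in the frame of nest_long between -0.005 and 0.005 m and z of long_plate in the frame of nest_long below 0.002 m and angle between the x axis of long_plate and the x axis of nest_long, either way round below 0.1 rad and x of long_plate_blue in the frame of nest_long above 0 m and contact force between the fingers and long_plate below 0.1 N and x of short_plate in the frame of nest_short between -0.005 and 0.005 m and y of short_plate in the frame of nest_short between -0.005 and 0.005 m and z of short_plate in the frame of nest_short below 0.002 m and angle between the x axis of short_plate and the x axis of nest_short, either way round below 0.1 rad and x of short_plate_blue in the frame of nest_short above 0 m and contact force between the fingers and short_plate below 0.1 N and angle between each of long_plate, short_plate's own z axis and vertical below 0.025 rad), for 0.2 s.
2. the fingers press the pedal down so that it bears on its stop with more than 5 N for half a second (contact force between treadle and stop above 5 N and contact force between the fingers and treadle above 5 N), for 0.5 s.
At the end, for the whole second after the job is handed in: Both plates lie still, flat on the floors of their own nests (within 5 mm of the centre each way, 0.1 rad, underside within 2 mm of the floor, level within 0.025 rad), blue ends at the blue marks, and the pedal has sprung back up (within 0.03 rad of rest) (all of step 1 and value of joint pedal below 0.03 rad and linear speed of each of long_plate, short_plate below 0.02 m/s); the robot touches nothing.
It fails at once if the treadle is rammed (more than 50 N from the fingers) (contact force between the fingers and treadle above 50 N).
It fails at once if another loose thing is moved by more than 20 mm (distance of any of bare_plate, straightedge, ground_disc, jar, hammer, screwdriver from where it was at the start of the episode above 0.02 m).
It also fails if it takes over 69 s, if anything falls off the work surface, if the arm or the gripper's body presses on something with over 40 N, if the wrist force passes 120 N, or if a joint passes its speed limit or range.

ROBOT

A 6-joint arm with a two-finger parallel gripper is mounted at the origin on the work surface. World frame = base frame: x ahead of the robot, y to its left, z up, the work surface at z = 0. Lengths are in m, angles in rad, forces in N, time in s.
With the tool pointing down it reaches from about 0.35 to 0.925 m from the base axis. Payload 6.4 kg.
Tool frame: the origin (TCP) lies midway between the tips of the shut fingers; the grasp point (between the pads) lies 19 mm behind it; z points along the fingers, y is the line along which they close (so a half turn about z gives the same grasp; the last joint's range is limited). The gripper opens to 85 mm and grips with 20 to 120 N. Pads are 22 mm wide; open, the fingers measure 114 mm over their backs; the gripper's body (76 mm by 85 mm) begins 54 mm behind the grasp point. The pads swing forward as they close: fully open they stand 13 mm farther back than shut.
Start: joints at [1.009, 0.245, 1.558, -0, 1.339, -0.174], TCP at [0.246, 0.602, 0.231] pointing down, gripper open.
Joint ranges: [-3.13, 3.13], [-1.02, 2.26], [0.13, 2.54], [-0.95, 4.09], [0.21, 2.88], [-2.74, 2.74]. Speed limits (rad/s): [2.57, 2.57, 3.14, 3.14, 3.14, 3.14].

INTERFACE

Orientations are given as a unit quaternion [x, y, z, w].
In Python, from rig import r gives the robot as it stands. The module is installed in compiled form; this text tells all that it offers.
- The arm moves only by the tool servo_tool, never from a script. Its argument "deltas" is one flat list of numbers, 5 for each row, row after row: the shift along the tool's x, y, z in mm, then the turn about the tool's z in rad, then the closure, from 0 (fully open) to 1 (shut). A call has 1 to 20 rows; each row is the pose to reach, as a shift and turn from the pose commanded when the call began, along the tool's axes at that moment; what a row does not reach only later rows make up. A row lasts 1/12 s, in which the tool goes at most 41.7 mm and 7.16 degrees, less where a joint would pass 70% of its speed; a pose out of reach is approached as far as the arm can. A call with a gripper value outside its range is refused whole. The fingers move at their own pace and stop on an object; "grip_force" is the grip in N (left out, the last holds). Time passes only in rows, so rows that repeat a pose let the fingers close. It gives the time, the measured TCP pose, the force, the opening and the grip force at its end, in the units of the state.
- r.sense(): the state, without advancing time (a new reading comes with each control period).
- r.snapshot(name): name is "scene" or "top" or "wrist"; returns a dict with "color" (384x512x3 uint8, blue, green, red), "vertical_fov" (degrees; the focal length in pixels is half the picture's height over the tangent of half this angle, whatever the lens; pixels are square), "cx", "cy" (the principal point, pixels), "view" (4x4, takes a point from world to camera coordinates); the wrist camera has in their place "hand_eye" (4x4, takes a point from camera to tool coordinates, whose origin is the TCP and whose axes are the flange's). Camera axes: x right, y down, z forward; pixel columns grow to the right and rows downward; lengths in m; the calibration is good to about 2 mm. A picture is of the moment at which its call begins: read the wrist's pose just before it. There is no depth.
- r.hand_in(): hands the job in; it is judged then, once.
Trained networks look in a picture, given as the dict that the camera call returned (one of the last four; its "shot" number tells which), for a name from the list of things; names that differ only in an ending like _2 or _b are one class to them, and where a whole thing is asked for, a point or a joint stands for the part that bears it (a point fixed in the world has none). Each returns a list of dicts, best first, with "score" (0 to 1); they miss things now and then, are a little off and sometimes report something else, mostly with a low value. They report only what shows in the picture. A call takes as long as a camera call. They do not tell look-alikes from the thing itself.
- r.boxes_of(thing, picture): "xy" ([column, row] as shares, 0 to 1, of the picture: columns of its width, rows of its height, amid what is visible of it).
- r.outline_of(thing, picture): "pixels" (384x512 bool, what is visible of it) and "xy" ([column, row] as shares, 0 to 1, of the picture: columns of its width, rows of its height, amid what is visible of it).
The state is a dict: "t": time; "q": joint angles; "dq": joint speeds; "joint_torque": joint torques, N m; "tcp_pos": TCP position; "orientation": TCP orientation; "wrist_force": force on the tool from outside, world axes, zero at the start; "ft_torque": the same for the moment, N m; "finger_gap": opening from 0.0 (shut) to 1.0 (fully open); "gripper_force": force on a finger pad.
Only numpy, scipy, OpenCV 4.12 (cv2) and the standard library are available. Lean on these libraries where they do the work, as an engineer would, in place of code of your own. Each camera call takes 0.05 s, during which the arm holds its last target. There are 200 camera calls.

## Working session

There is one attempt and no reset: what is moved stays moved. The work goes in short steps, Python scripts to look and compute and a tool call to move; the robot and the scene stay as the last step left them, time stands still between calls to the robot, and variables do not carry over. Pictures are saved under pics/ and viewed, at most 10 in all, crops included, and the job is handed in when it is done.

Besides the shell and the picture viewer there is one more tool, called in YAML: its name, and indented under it one key for each argument. servo_tool: Moves the arm, as the interface text tells. Its arguments: {"type":"object","properties":{"deltas":{"type":"array","items":{"type":"number"}},"grip_force":{"type":"number"}},"required":["deltas"]}

```bash
mkdir -p pics
cat > h.py <<'E'
import numpy as np, cv2, pickle
from rig import r
from scipy.spatial.transform import Rotation as R
def cam(p,st=None):
    f=p["color"].shape[0]/2/np.tan(np.radians(p["vertical_fov"])/2)
    if "view" in p: M=np.linalg.inv(np.array(p["view"]))
    else:
        T=np.eye(4);T[:3,:3]=R.from_quat(st["orientation"]).as_matrix();T[:3,3]=st["tcp_pos"];M=T@np.array(p["hand_eye"])
    return f,p["cx"],p["cy"],M
def ray(c,uv):
    f,cx,cy,M=c; d=M[:3,:3]@np.array([(uv[0]-cx)/f,(uv[1]-cy)/f,1]); return M[:3,3],d/np.linalg.norm(d)
def onz(c,uv,z):
    o,d=ray(c,uv); return o+d*(z-o[2])/d[2]
def proj(c,P):
    f,cx,cy,M=c; q=np.linalg.inv(M)@np.append(P,1); return np.array([cx+f*q[0]/q[2],cy+f*q[1]/q[2]])
def tri(rs):
    A=np.zeros((3,3));b=np.zeros(3)
    for o,d in rs:
        Q=np.eye(3)-np.outer(d,d);A+=Q;b+=Q@o
    return np.linalg.solve(A,b)
E
python3 - <<'E'
from h import *
s=r.sense();print(s)
out={}
for n in("scene","top"):
    p=r.snapshot(n);c=cam(p);print(n,p.get("shot"),c[0],c[1:3],c[3].round(3).tolist())
    cv2.imwrite(f"pics/{n}0.png",p["color"]);pickle.dump((p,c),open(n+".pkl","wb"))
    for t in("long_plate","short_plate","tray","treadle","pedal","bare_plate","jar"):
        for o in r.outline_of(t,p)[:3]:
            print(t,round(o["score"],2),(np.array(o["xy"])*[512,384]).round(1),o["pixels"].sum())
p=r.snapshot("top")
cv2.imwrite("pics/top_big.png",cv2.resize(p["color"],(800,600),interpolation=cv2.INTER_CUBIC))
E
```

```text
{'t': 0.0, 'q': array([ 1.00889840e+00,  2.45794724e-01,  1.55903761e+00,  7.32232450e-06,
        1.33870036e+00, -1.74101415e-01]), 'dq': array([ 6.01563038e-04, -1.15692715e-03,  2.25731259e-05, -7.36622497e-04,
        9.18754741e-04,  9.20146696e-04]), 'joint_torque': array([ 3.82185928e-03, -4.29501522e+01, -3.26135516e+01, -4.91427306e-05,
        5.13727718e-03, -1.22150797e-05]), 'tcp_pos': array([0.24548424, 0.60124957, 0.23018002]), 'orientation': array([ 1.92686295e-01,  9.81259930e-01, -9.03792159e-04, -3.52287220e-04]), 'wrist_force': array([ 0.31129403, -0.22084778,  0.11944357]), 'ft_torque': array([-0.03671513,  0.04315991, -0.00922529]), 'gripper_force': 0.0, 'finger_gap': 0.9992545409196352}
scene 1 346.8685592553977 (253.60525978547972, 191.36468877248652) [[-0.718, 0.517, -0.467, 0.938], [0.696, 0.542, -0.47, 0.431], [0.01, -0.663, -0.749, 0.762], [0.0, 0.0, 0.0, 1.0]]
long_plate 0.69 [286.6 276.2] 405
short_plate 0.86 [338.7 241.9] 274
short_plate 0.81 [405.9 213. ] 227
short_plate 0.63 [339.3 280.6] 377
tray 0.92 [241.8 204.5] 2794
tray 0.35 [201.3 108.3] 334
treadle 0.58 [166.2 153.6] 1885
pedal 0.69 [166.9 143.7] 723
pedal 0.42 [205.6 105.1] 346
bare_plate 0.85 [386.3 313.9] 303
jar 0.92 [202.4 108.4] 317
top 2 419.0277386560316 (257.52766934215583, 195.60132667827165) [[-0.077, -0.976, 0.205, 0.195], [-0.997, 0.074, -0.021, 0.013], [0.005, -0.206, -0.979, 1.402], [0.0, 0.0, 0.0, 1.0]]
long_plate 0.58 [190.9 170.7] 189
short_plate 0.6 [185.6 221.3] 184
short_plate 0.6 [166.4 284.8] 204
short_plate 0.57 [165.8 193.5] 190
tray 0.94 [260.3 184. ] 2235
treadle 0.65 [129.4 197.2] 104
treadle 0.62 [349.8 168.4] 1667
pedal 0.96 [353.4 166.8] 737
bare_plate 0.31 [189.6 169.1] 129
jar 0.75 [385.5 226.9] 313
```

View pics/top_big.png

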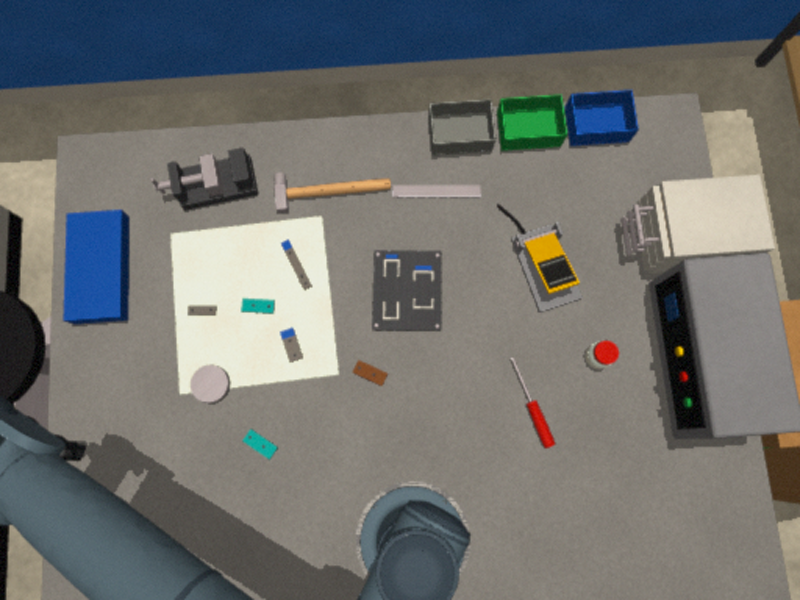

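View pics/scene0.png

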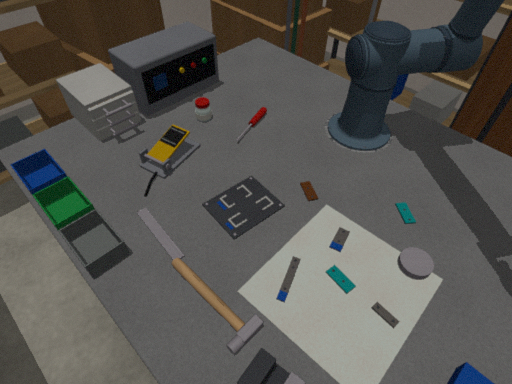

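In the top view (800x600) the long plate runs from its blue end at (288,245) to (307,288). The short plate is at (291,345) with its blue end at (288,333). Possible look-alikes are turquoise at (258,306) and (260,444), brown at (370,373) and the bare plate at (202,310). I choose the two grey plates with blue ends. The tray is at (407,290) with its blue marks at the far ends, the treadle pedal at (553,265), and the jar at (602,355).

Run:
```python
from h import *
P={n:pickle.load(open(n+".pkl","rb")) for n in("scene","top")}
c=P["top"][1]; k=512/800
for n,uv,z in [("longblue",(288,245),.007),("longend",(307,288),.007),("shortblue",(288,333),.007),("shortmid",(291,345),.007),("tray",(407,290),.006),("nl",(391,287),.006),("ns",(424,287),.006),("pad",(557,273),.065),("hinge",(540,238),.035),("jar",(602,353),.07),("disc",(210,384),.02),("turq",(258,306),.007)]:
    print(n,onz(c,np.array(uv)*k,z).round(3))
p=r.snapshot("wrist");s=r.sense()
print(np.array(p["hand_eye"]).round(3).tolist(),p["vertical_fov"],p["cx"],p["cy"],R.from_quat(s["orientation"]).as_matrix().round(2).tolist())
```

```text
longblue [0.644 0.225 0.007]
longend [0.542 0.188 0.007]
shortblue [0.446 0.234 0.007]
shortmid [0.419 0.228 0.007]
tray [ 0.522 -0.03   0.006]
nl [0.531 0.005 0.006]
ns [ 0.526 -0.067  0.006]
pad [ 0.521 -0.347  0.065]
hinge [ 0.609 -0.328  0.035]
jar [ 0.344 -0.416  0.07 ]
disc [0.348 0.399 0.02 ]
turq [0.51  0.296 0.007]
[[-0.0, -0.962, -0.273, 0.07], [1.0, -0.0, -0.0, 0.001], [0.0, -0.273, 0.962, -0.143], [0.0, 0.0, 0.0, 1.0]] 65.64595601232679 252.57706034280343 189.6527738890738 [[-0.93, 0.38, 0.0], [0.38, 0.93, 0.0], [-0.0, 0.0, -1.0]]
```

servo_tool:
  deltas: [-410,-250,0,-0.6,0,-410,-250,0,-0.6,0,-410,-250,0,-0.6,0,-410,-250,0,-0.6,0,-410,-250,0,-0.6,0,-410,-250,0,-0.6,0,-410,-250,0,-0.6,0,-410,-250,0,-0.6,0,-410,-250,0,-0.6,0,-410,-250,0,-0.6,0,-410,-250,0,-0.6,0,-410,-250,0,-0.6,0,-410,-250,0,-0.6,0,-410,-250,0,-0.6,0,-410,-250,0,-0.6,0,-410,-250,0,-0.6,0]

```text
t: 2.23
tcp_pos: [0.5301, 0.2162, 0.2312]
orientation: [-0.107, 0.994, 0.0, -0.0]
wrist_force: [0.3, -0.4, 0.3]
finger_gap: 1.0
gripper_force: 0.0
```

```bash
cat >> h.py <<'E'
def wshot():
    s=r.sense();p=r.snapshot("wrist");return p,cam(p,s),s
def blue(im):
    hsv=cv2.cvtColor(im,cv2.COLOR_BGR2HSV);return cv2.inRange(hsv,(105,120,50),(130,255,255))
def worldrect(c,mask,z):
    cn=max(cv2.findContours(mask.astype(np.uint8),0,cv2.CHAIN_APPROX_NONE)[0],key=cv2.contourArea)[:,0]
    w=np.array([onz(c,q,z)[:2] for q in cn],np.float32)*1000
    (x,y),(a,b),_=R_=cv2.minAreaRect(w);bx=cv2.boxPoints(R_)
    e=[bx[1]-bx[0],bx[2]-bx[1]];l=max(e,key=np.linalg.norm)
    return np.array([x,y]),sorted((a,b)),np.arctan2(l[1],l[0])
E
python3 - <<'E'
from h import *
p,c,s=wshot();pickle.dump((p,c,s),open("w1.pkl","wb"))
cv2.imwrite("pics/w1.png",cv2.resize(p["color"],(800,600),interpolation=cv2.INTER_CUBIC))
for t in("long_plate","short_plate","bare_plate"):
    for o in r.outline_of(t,p)[:4]:
        print(t,round(o["score"],2),(np.array(o["xy"])*[800,600]).round(1),o["pixels"].sum(),worldrect(c,o["pixels"],.007))
n,l,st,ce=cv2.connectedComponentsWithStats(blue(p["color"]))
for i in range(1,n):
    if st[i,4]>40: print("blue",ce[i]*800/512,st[i,4],worldrect(c,l==i,.007))
E
```

```text
long_plate 0.74 [368.7 328.4] 1341 (array([597.36474609, 213.14790344]), [21.124940872192383, 120.37479400634766], np.float32(0.40188822))
short_plate 0.83 [446.6 110.6] 1719 (array([418.97650146, 230.62188721]), [30.417747497558594, 70.91107177734375], np.float32(0.2679966))
short_plate 0.6 [502.8 250. ] 1362 (array([510.3480835 , 300.10061646]), [31.180898666381836, 71.14672088623047], np.float32(1.4348627))
bare_plate 0.76 [640.2 278.9] 764 (array([509.29037476, 420.10888672]), [20.68671417236328, 62.765052795410156], np.float32(1.505893))
blue [444.5334507  150.55457746] 355 (array([444.3230896 , 237.70225525]), [16.658964157104492, 27.280942916870117], np.float32(-1.3176463))
blue [ 31.15601504 226.67410714] 266 (array([569.02954102, -66.83561707]), [11.024222373962402, 36.75157928466797], np.float32(1.4847765))
blue [115.92653509 281.83479532] 171 (array([600.11138916,   0.60806465]), [10.359583854675293, 27.502674102783203], np.float32(1.4854026))
blue [383.75822368 383.37171053] 190 (array([642.76269531, 232.53076172]), [18.265600204467773, 20.65643310546875], np.float32(0.4130077))
blue [796.35416667 482.25446429] 42 (array([659.96618652, 625.76922607]), [5.643054485321045, 20.899333953857422], np.float32(0.4458242))
```

View pics/w1.png

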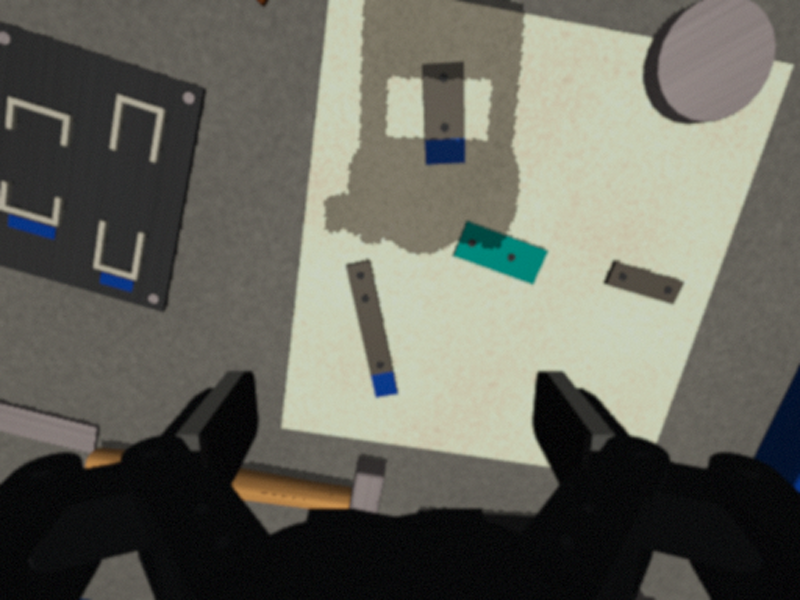

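The wrist view shows the long plate at (370,330) with its blue end at (384,384), and the short plate at (445,112) with its blue end at (445,151). Their measured sizes, 120x21 and 71x30 mm, fit. The turquoise look-alike is at (500,250). Next I look over the tray and treadle.

servo_tool:
  deltas: [95,-343,0,0.3,0,95,-343,0,0.3,0,95,-343,0,0.3,0,95,-343,0,0.3,0,95,-343,0,0.3,0,95,-343,0,0.3,0,95,-343,0,0.3,0,95,-343,0,0.3,0,95,-343,0,0.3,0,95,-343,0,0.3,0,95,-343,0,0.3,0,95,-343,0,0.3,0]

```text
t: 3.43
tcp_pos: [0.5102, -0.1392, 0.2312]
orientation: [0.043, 0.999, 0.0, -0.0]
wrist_force: [-0.1, -0.1, -0.7]
finger_gap: 0.999
gripper_force: 0.0
```

Run:
```python
from h import *
p,c,s=wshot();pickle.dump((p,c,s),open("w2.pkl","wb"));print(s["tcp_pos"],s["orientation"],s["q"].round(2))
cv2.imwrite("pics/w2.png",cv2.resize(p["color"],(800,600),interpolation=cv2.INTER_CUBIC))
for t,z in(("tray",.006),("treadle",.01),("pedal",.06),("stop",.02)):
    for o in r.outline_of(t,p)[:2]:
        print(t,round(o["score"],2),(np.array(o["xy"])*[800,600]).round(1),o["pixels"].sum(),worldrect(c,o["pixels"],z))
    for o in r.boxes_of(t,p)[:1]: print(" box",np.array(o["xy"])*[800,600],o["score"])
def blues(p,c):
    n,l,st,ce=cv2.connectedComponentsWithStats(blue(p["color"]))
    return [(ce[i],onz(c,ce[i],.007)[:2]) for i in range(1,n) if st[i,4]>15]
pt,ct=pickle.load(open("top.pkl","rb"));ps,cs=pickle.load(open("scene.pkl","rb"));p1,c1,_=pickle.load(open("w1.pkl","rb"))
B={"top":(blues(pt,ct),ct),"scene":(blues(ps,cs),cs),"w1":(blues(p1,c1),c1),"w2":(blues(p,c),c)}
for n,g in(("long",(.642,.232)),("short",(.444,.238)),("ml",(.6,.0)),("ms",(.588,-.067))):
    rs=[];
    for k,(b,cc) in B.items():
        b=[x for x in b if np.hypot(*(x[1]-g))<.03]
        if b:
            x=min(b,key=lambda x:np.hypot(*(x[1]-g)));rs.append(ray(cc,x[0]));print(n,k,x[1].round(4))
    print(n,len(rs),tri(rs).round(4))
```

```text
[ 0.51020192 -0.13915534  0.23122409] [ 4.34753726e-02  9.99054474e-01  2.13401004e-04 -6.04822611e-05] [-0.48 -0.04  1.87  0.    1.32 -1.96]
tray 0.59 [534.4 247.3] 17142 (array([521.54150391, -27.71200562]), [152.56939697265625, 181.63253784179688], np.float32(-0.08724591))
tray 0.27 [795.3 272.2] 137 (array([560.19775391, 184.4487915 ]), [8.63333797454834, 35.63131332397461], np.float32(0.14540908))
 box [533.44 245.16] 0.92
treadle 0.92 [139.5 310.4] 12155 (array([ 555.49462891, -353.00366211]), [140.90194702148438, 185.71133422851562], np.float32(0.26331642))
 box [138.56 312.66] 0.59
pedal 0.68 [118.2 330.3] 6683 (array([ 541.22570801, -337.49209595]), [76.35286712646484, 130.916015625], np.float32(0.41705018))
long top [0.645  0.2299]
long scene [0.6438 0.2306]
long w1 [0.6427 0.2326]
long 3 [0.6439 0.231  0.0068]
short top [0.4461 0.2357]
short scene [0.4455 0.2359]
short w1 [0.4442 0.2378]
short 3 [0.4453 0.2364 0.0075]
ml top [ 0.6023 -0.0015]
ml scene [ 0.6004 -0.001 ]
ml w1 [0.6    0.0007]
ml w2 [0.6004 0.0011]
ml 4 [ 6.007e-01 -1.000e-04  7.600e-03]
ms top [ 0.5704 -0.0682]
ms scene [ 0.5696 -0.0689]
ms w1 [ 0.5689 -0.0669]
ms w2 [ 0.5687 -0.0665]
ms 4 [ 0.5694 -0.0675  0.0073]
```

View pics/w2.png

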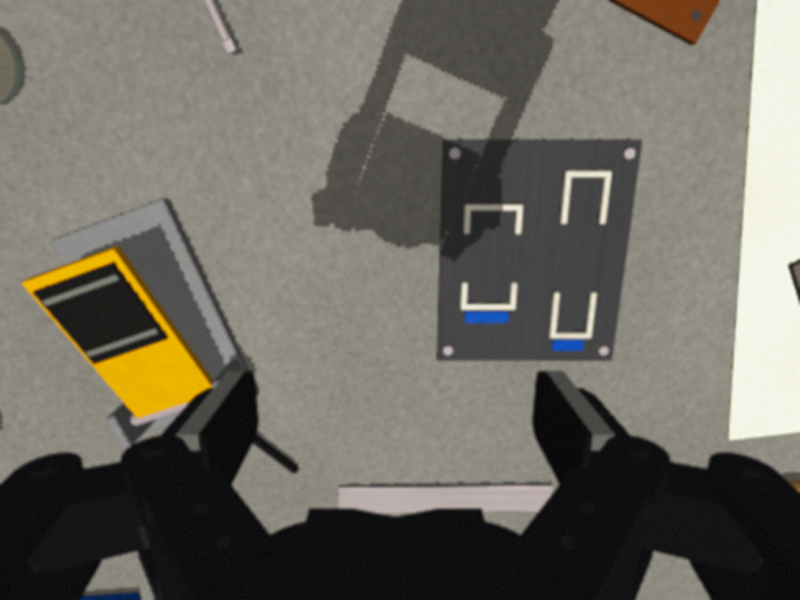

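The wrist view shows the tray with its long nest at (582,256) and short nest at (492,258), blue marks at the far ends. The pedal's black pad is at (100,310) and its hinge at (190,410). Four views agree on the heights (7 to 7.5 mm).

```bash
cat >> h.py <<'E'
def goal(x,y,z,a):
    """tool deltas to bring TCP to x,y,z (m) with tool x = -(direction a)"""
    s=r.sense();M=R.from_quat(s["orientation"]).as_matrix()
    d=M.T@(np.array([x,y,z])-s["tcp_pos"])*1000
    cur=np.arctan2(-M[1,0],-M[0,0]);t=-((a-cur+np.pi)%(2*np.pi)-np.pi)
    return d.round(1),round(t,3),"dist",np.linalg.norm(d).round()
E
python3 - <<'E'
from h import *
p,c,s=pickle.load(open("w2.pkl","rb"))
hsv=cv2.cvtColor(p["color"],cv2.COLOR_BGR2HSV)
for n,(x0,x1) in(("ns",(455,532)),("nl",(545,620))):
    m=((hsv[...,2]>135)|((hsv[...,2]>95)&(hsv[...,1]>30)&(hsv[...,0]<40)))
    z=np.zeros_like(m);z[int(165*.64):int(345*.64),int(x0*.64):int(x1*.64)]=1;m&=z
    pts=np.argwhere(m)[:,::-1]
    w=np.array([onz(c,q,.011)[:2] for q in pts],np.float32)*1000
    a=-.087;u=np.array([np.cos(a),np.sin(a)]);v=np.array([-u[1],u[0]])
    rc=cv2.minAreaRect(w);print(n,len(w),rc)
    A=w@u;B=w@v
    print(A.min(),A.max(),A.max()-A.min(),B.min(),B.max(),B.max()-B.min(),"centre",u*(A.min()+A.max())/2+v*(B.min()+B.max())/2)
print(goal(.597,.213,.10,.402))
E
```

```text
ns 763 ((524.0077514648438, -62.576744079589844), (45.99966049194336, 96.43607330322266), 85.00074005126953)
479.2475882879661 575.6849391158131 96.43735082784701 -39.8175271345167 6.182134120514946 45.99966125503165 centre [524.01003187 -62.58578723]
nl 887 ((527.8597412109375, 18.310161590576172), (58.49212646484375, 138.732421875), 85.00048065185547)
454.89919177304773 593.6461383916437 138.74694661859598 34.8456980316882 93.33496097704966 58.48926294536146 centre [527.85863373  18.29372816]
(array([-55.7, 358.9, 131.3]), np.float64(-0.489), 'dist', np.float64(386.0))
```

Run:
```python
from h import *
p,c,s=pickle.load(open("w2.pkl","rb"))
hsv=cv2.cvtColor(p["color"],cv2.COLOR_BGR2HSV).astype(int)
a=-.087;u=np.array([np.cos(a),np.sin(a)]);v=np.array([-u[1],u[0]])
vis=cv2.resize(p["color"],None,fx=3,fy=3,interpolation=cv2.INTER_CUBIC)
for n,(x0,x1,y0,y1) in(("ns",(458,528,195,314)),("nl",(546,616,164,342))):
    m=(hsv[...,2]>100)&((hsv[...,0]<45)|(hsv[...,1]<25))
    z=np.zeros_like(m);z[int(y0*.64):int(y1*.64),int(x0*.64):int(x1*.64)]=1;m&=z
    N,l,st,_=cv2.connectedComponentsWithStats(m.astype(np.uint8));print(n,st[1:].tolist())
    m=np.isin(l,[i for i in range(1,N) if st[i,4]>60])
    w=np.array([onz(c,q,.011)[:2] for q in np.argwhere(m)[:,::-1]])*1000
    A=w@u;B=w@v;A0,A1,B0,B1=A.min(),A.max(),B.min(),B.max()
    C=u*(A0+A1)/2+v*(B0+B1)/2
    print(A1-A0,B1-B0,"centre",C,cv2.minAreaRect(w.astype(np.float32)))
    L,W=(38,18) if n=="ns" else (63,13)
    q=[proj(c,np.append((C+u*i*L+v*j*W)/1000,.006)) for i,j in((1,1),(1,-1),(-1,-1),(-1,1))]
    cv2.polylines(vis,[(np.array(q)*3+1).astype(np.int32)],True,(0,0,255),1)
cv2.imwrite("pics/nest.png",cv2.resize(vis[int(85*3):int(235*3),int(275*3):int(415*3)],None,fx=1.3,fy=1.3))
```

```text
ns [[297, 130, 39, 21, 311], [294, 180, 38, 19, 332]]
85.62555197070202 46.9671459823288 centre [518.62691416 -62.08225907] ((518.6235961914062, -62.074161529541016), (46.96750259399414, 85.62188720703125), 84.99983215332031)
nl [[358, 108, 34, 36, 494], [351, 186, 32, 32, 420], [393, 217, 1, 1, 1]]
137.08798439687 37.09987392463057 centre [524.96003369   7.68711264] ((524.966552734375, 7.773660659790039), (37.07461166381836, 137.0465087890625), 84.91851806640625)
```

View pics/nest.png

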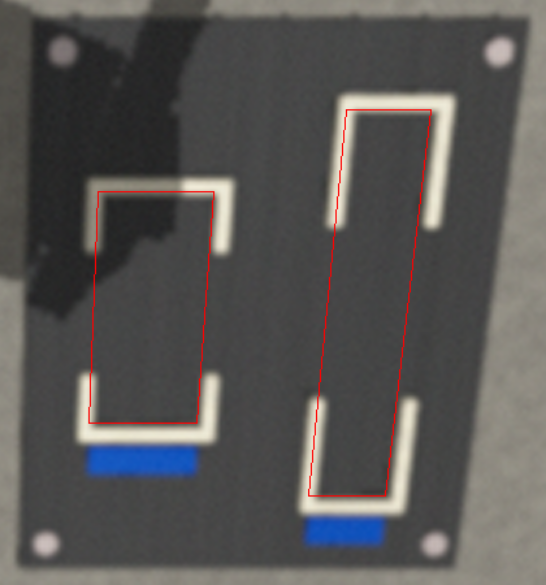

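The red inner-floor rectangles fit the white walls in the crop, and nest spacing measures 70.1 mm. Now I reach for the long plate.

servo_tool:
  deltas: [-56,359,130,-0.489,0.4,-56,359,130,-0.489,0.4,-56,359,130,-0.489,0.4,-56,359,130,-0.489,0.4,-56,359,130,-0.489,0.4,-56,359,130,-0.489,0.4,-56,359,130,-0.489,0.4,-56,359,130,-0.489,0.4,-56,359,130,-0.489,0.4,-56,359,130,-0.489,0.4,-56,359,130,-0.489,0.4,-56,359,130,-0.489,0.4,-56,359,130,-0.489,0.4]

```text
t: 4.97
tcp_pos: [0.5978, 0.2116, 0.1019]
orientation: [-0.199, 0.98, -0.0, 0.0]
wrist_force: [0.4, -0.1, 0.5]
finger_gap: 0.601
gripper_force: 0.0
```

Run:
```python
from h import *
print(goal(.5975,.2133,.004,.402))
p,c,s=wshot();cv2.imwrite("pics/w3.png",p["color"])
for t in("long_plate",):
    for o in r.outline_of(t,p)[:2]: print(t,round(o["score"],2),o["pixels"].sum(),worldrect(c,o["pixels"],.007))
```

```text
(array([-0.3,  1.7, 97.9]), np.float64(-0.002), 'dist', np.float64(98.0))
long_plate 0.66 3394 (array([597.85101318, 213.52232361]), [20.786727905273438, 120.39939880371094], np.float32(0.4039961))
```

View pics/w3.png

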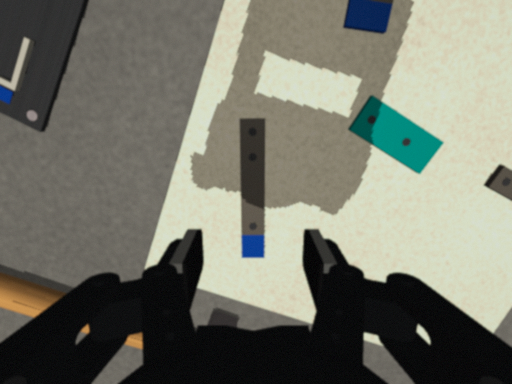

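The close view shows the grey three-dot plate with its blue end at (253,246), centred between the fingers. The choice is confirmed, so I descend and grip.

servo_tool:
  deltas: [0,1.7,40,0,0.4,0,1.7,70,0,0.4,0,1.7,90,0,0.4,0,1.7,98,0,0.4,0,1.7,98,0,0.4,0,1.7,98,0,0.7,0,1.7,98,0,1,0,1.7,98,0,1,0,1.7,98,0,1,0,1.7,98,0,1,0,1.7,98,0,1,0,1.7,98,0,1,0,1.7,98,0,1]
  grip_force: 60

```text
t: 6.15
tcp_pos: [0.5987, 0.2143, 0.006]
orientation: [-0.199, 0.98, -0.0, 0.002]
wrist_force: [-1.5, -1.5, 7.0]
finger_gap: 0.18
gripper_force: 58.5
```

servo_tool:
  deltas: [0,0,-20,0,1,0,0,-50,0,1,0,0,-80,0,1,0,0,-80,0,1,0,0,-80,0,1]

```text
t: 6.57
tcp_pos: [0.5988, 0.2147, 0.0866]
orientation: [-0.199, 0.98, -0.0, 0.003]
wrist_force: [-0.1, -0.8, -1.5]
finger_gap: 0.183
gripper_force: 58.6
```

Run:
```python
from h import *
p,c,s=wshot();cv2.imwrite("pics/w4.png",p["color"]);print(s["tcp_pos"],s["finger_gap"],s["gripper_force"],s["wrist_force"])
z=s["tcp_pos"][2]
for o in r.outline_of("long_plate",p)[:2]: print(round(o["score"],2),o["pixels"].sum(),worldrect(c,o["pixels"],z+.003))
b=blue(p["color"]);n,l,st,ce=cv2.connectedComponentsWithStats(b)
for i in range(1,n):
    if st[i,4]>30: print(ce[i],st[i])
print(goal(.525,.0075,.06,-.087))
```

```text
[0.59880892 0.2146911  0.08658028] 0.1825744791102316 58.616740107536316 [-0.0690761  -0.80776469 -1.48854684]
0.61 7502 (array([594.4510498 , 214.56796265]), [19.80436897277832, 114.18634796142578], np.float32(0.4033036))
[373.36179775   9.21123596] [349   0  49  22 890]
[252.47676991 316.46349558] [235 304  36  27 904]
(array([ 146.3, -162.4,   23. ]), np.float64(0.488), 'dist', np.float64(220.0))
```

View pics/w4.png

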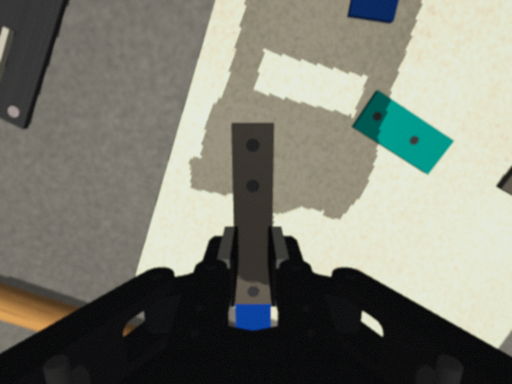

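The plate is held straight, blue end at (253,317), near edge at row 123; that puts its centre about 1.5 mm nearer the robot than the TCP. I carry it over the long nest.

servo_tool:
  deltas: [36,-40,0,0.12,1,73,-81,0,0.24,1,110,-122,0,0.36,1,140,-155,0,0.488,1,145,-162,0,0.488,1,145,-162,20,0.488,1,145,-162,40,0.488,1,145,-162,40,0.488,1,145,-162,40,0.488,1,145,-162,40,0.488,1,145,-162,40,0.488,1,145,-162,40,0.488,1]

```text
t: 7.67
tcp_pos: [0.5274, 0.0089, 0.0443]
orientation: [0.043, 0.999, -0.0, 0.001]
wrist_force: [0.2, -0.1, -1.3]
finger_gap: 0.177
gripper_force: 58.8
```

Run:
```python
from h import *
p,c,s=wshot();cv2.imwrite("pics/w5.png",p["color"]);print(s["tcp_pos"],s["orientation"],s["finger_gap"],s["gripper_force"],s["wrist_force"],s["dq"])
print(goal(.5265,.0074,.012,-.087))
```

```text
[0.52742143 0.00886277 0.04425412] [ 4.28445783e-02  9.99081376e-01 -1.36054339e-04  8.53604886e-04] 0.17655522925055495 58.789467215538025 [ 0.17247348 -0.07802578 -1.32700256] [-0.00193599 -0.00125021  0.00404177 -0.000404   -0.00058647  0.00049506]
(array([ 0.8, -1.5, 32.2]), np.float64(0.001), 'dist', np.float64(32.0))
```

View pics/w5.png

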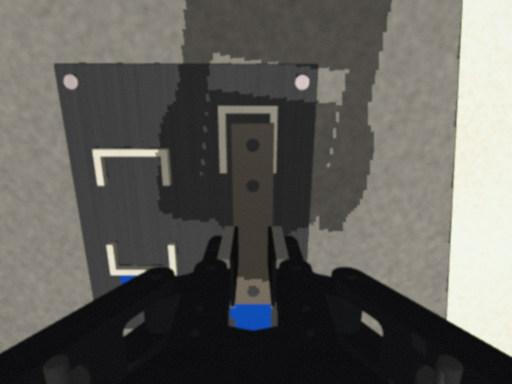

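The plate hangs just above the long nest, whose near wall spans columns 219–278 at row 110, with the plate's centre at 253. A small sideways shift of about -2 mm is needed, then down.

servo_tool:
  deltas: [0.8,-2.2,5,0,1,0.8,-2.2,12,0,1,0.8,-2.2,19,0,1,0.8,-2.2,25,0,1,0.8,-2.2,29,0,1,0.8,-2.2,31,0,1,0.8,-2.2,31,0,1,0.8,-2.2,31,0,1]

```text
t: 8.38
tcp_pos: [0.5257, 0.0063, 0.0122]
orientation: [0.043, 0.999, 0.0, 0.0]
wrist_force: [0.5, -0.1, -0.0]
finger_gap: 0.178
gripper_force: 58.8
```

servo_tool:
  deltas: [0,0,0.5,0,1,0,0,1,0,1,0,0,1,0,1]

```text
t: 8.63
tcp_pos: [0.5257, 0.0063, 0.0114]
orientation: [0.043, 0.999, -0.0, 0.0]
wrist_force: [-0.1, 0.6, -1.1]
finger_gap: 0.179
gripper_force: 58.8
```

servo_tool:
  deltas: [0,0,0.5,0,1,0,0,1,0,1,0,0,1,0,1]

```text
t: 8.88
tcp_pos: [0.5258, 0.0063, 0.011]
orientation: [0.043, 0.999, -0.0, -0.0]
wrist_force: [-3.3, -0.7, 5.7]
finger_gap: 0.178
gripper_force: 61.4
```

Contact with the floor is felt, so I release and rise.

servo_tool:
  deltas: [0,0,0,0,0.75,0,0,0,0,0.65,0,0,0,0,0.55,0,0,0,0,0.5,0,0,0,0,0.5,0,0,-10,0,0.5,0,0,-40,0,0.5,0,0,-80,0,0.5,0,0,-120,0,0.5,0,0,-120,0,0.5,0,0,-120,0,0.5]

```text
t: 9.8
tcp_pos: [0.5279, 0.0059, 0.1342]
orientation: [0.043, 0.999, -0.001, 0.004]
wrist_force: [0.2, 0.1, -1.3]
finger_gap: 0.5
gripper_force: 0.0
```

Run:
```python
from h import *
p,c,s=wshot();cv2.imwrite("pics/w6.png",p["color"]);print(s["tcp_pos"])
for o in r.outline_of("long_plate",p)[:2]: print(round(o["score"],2),o["pixels"].sum(),worldrect(c,o["pixels"],.012))
print(goal(.4192,.2308,.09,.268))
```

```text
[0.52790855 0.0059213  0.13423767]
0.64 2847 (array([523.84320068,   8.01307869]), [21.261798858642578, 119.69063568115234], np.float32(-0.08455776))
(array([125. , 214.3,  40.2]), np.float64(-0.355), 'dist', np.float64(251.0))
```

View pics/w6.png

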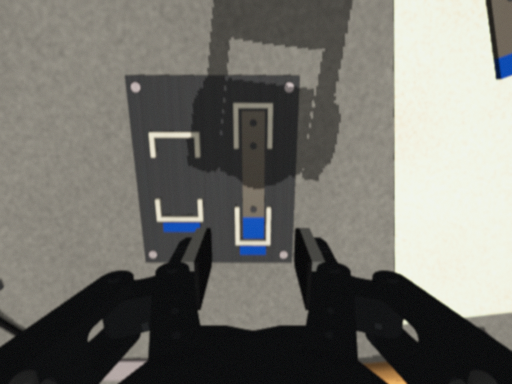

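The long plate lies inside its nest, blue at the mark (253,228), measured within about 1.2 mm of the centre. Next is the short plate.

servo_tool:
  deltas: [31,53,10,-0.12,0.3,62,107,30,-0.24,0.3,94,160,40,-0.355,0.3,125,214,40,-0.355,0.3,125,214,40,-0.355,0.3,125,214,40,-0.355,0.3,125,214,40,-0.355,0.3,125,214,40,-0.355,0.3,125,214,40,-0.355,0.3,125,214,40,-0.355,0.3]

```text
t: 10.73
tcp_pos: [0.4198, 0.2294, 0.0898]
orientation: [-0.133, 0.991, -0.0, -0.001]
wrist_force: [1.0, 0.7, 0.2]
finger_gap: 0.698
gripper_force: 0.0
```

Run:
```python
from h import *
p,c,s=wshot();print(s["tcp_pos"])
for o in r.outline_of("short_plate",p)[:3]: print(round(o["score"],2),o["pixels"].sum(),worldrect(c,o["pixels"],.007),(o["pixels"]&(blue(p["color"])>0)).sum())
print(goal(.4192,.2308,.005,.268))
```

```text
[0.4197759  0.22943302 0.08976173]
0.88 2059 (array([508.42550659, 293.277771  ]), [34.078853607177734, 59.605987548828125], np.float32(1.4412328)) 0
0.81 4855 (array([346.29916382,  67.28727722]), [32.25889587402344, 73.30113983154297], np.float32(1.0622787)) 0
0.62 3200 (array([418.90960693, 230.48190308]), [30.13268280029297, 70.68229675292969], np.float32(0.27961257)) 688
(array([ 0.6,  1.8, 85.2]), np.float64(-0.002), 'dist', np.float64(85.0))
```

The outline with 688 blue pixels, at (0.4189, 0.2305), is the right one. The other two have none.

servo_tool:
  deltas: [0.9,1.5,40,-0.006,0.3,0.9,1.5,65,-0.006,0.3,0.9,1.5,80,-0.006,0.3,0.9,1.5,85,-0.006,0.3,0.9,1.5,85,-0.006,0.3,0.9,1.5,85,-0.006,0.6,0.9,1.5,85,-0.006,1,0.9,1.5,85,-0.006,1,0.9,1.5,85,-0.006,1,0.9,1.5,85,-0.006,1,0.9,1.5,85,-0.006,1]
  grip_force: 60

```text
t: 11.75
tcp_pos: [0.4201, 0.2321, 0.007]
orientation: [-0.137, 0.991, 0.0, 0.002]
wrist_force: [0.3, -0.5, 7.3]
finger_gap: 0.004
gripper_force: 3.4
```

servo_tool:
  deltas: [0,0,-20,0,1,0,0,-50,0,1,0,0,-70,0,1,0,0,-70,0,1,0,0,-70,0,1,0,0,-70,0,1]

```text
t: 12.25
tcp_pos: [0.4177, 0.2315, 0.0747]
orientation: [-0.137, 0.991, -0.0, -0.0]
wrist_force: [-0.7, 1.2, -0.4]
finger_gap: -0.001
gripper_force: 0.0
```

Run:
```python
from h import *
p,c,s=wshot();cv2.imwrite("pics/w7.png",p["color"]);print(s["tcp_pos"],s["finger_gap"],s["gripper_force"],s["wrist_force"])
for o in r.outline_of("short_plate",p)[:3]: print(round(o["score"],2),o["pixels"].sum(),worldrect(c,o["pixels"],s["tcp_pos"][2]+.001),(o["pixels"]&(blue(p["color"])>0)).sum())
print(goal(.5186,-.0622,.05,-.087))
```

```text
[0.41770669 0.23146027 0.07472433] -0.0010362419268620318 0.0 [-0.69332802  1.16938409 -0.41144889]
0.88 2842 (array([393.61416626, 224.63267517]), [19.912511825561523, 41.373374938964844], np.float32(0.28358653)) 88
0.72 4599 (array([349.31469727, 118.28346252]), [21.426301956176758, 42.158363342285156], np.float32(1.0767457)) 0
0.45 45 (array([463.16293335, 247.6847229 ]), [2.8421902656555176, 6.737361907958984], np.float32(0.27900213)) 0
(array([ -18.2, -310. ,   23.9]), np.float64(0.361), 'dist', np.float64(311.0))
```

View pics/w7.png

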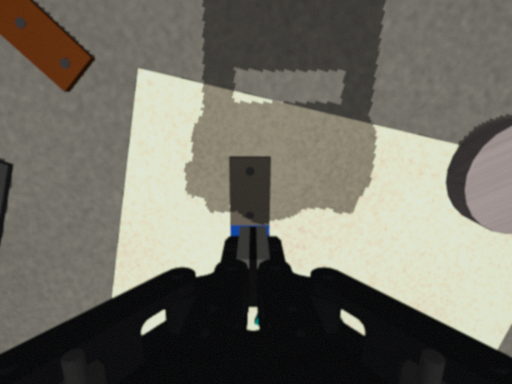

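The fingers shut above the plate: it still lies on the paper at (250,195), and the gap reads 0. I open, rise, re-measure, then go lower.

servo_tool:
  deltas: [0,0,-30,0,0.5,0,0,-45,0,0.5,0,0,-45,0,0.5,0,0,-45,0,0.5,0,0,-45,0,0.5]

```text
t: 12.77
tcp_pos: [0.4173, 0.2313, 0.1187]
orientation: [-0.137, 0.991, -0.0, -0.001]
wrist_force: [-0.7, -0.5, -0.4]
finger_gap: 0.5
gripper_force: 0.0
```

Run:
```python
from h import *
p,c,s=wshot();print(s["tcp_pos"],s["finger_gap"])
for o in r.outline_of("short_plate",p)[:4]: print(round(o["score"],2),o["pixels"].sum(),worldrect(c,o["pixels"],.007),(o["pixels"]&(blue(p["color"])>0)).sum())
print(goal(.419,.2306,.001,.275))
```

```text
[0.41728196 0.23128509 0.11873143] 0.5000155760213908
0.93 2714 (array([419.25585938, 230.67163086]), [32.3619270324707, 71.92549133300781], np.float32(0.27403307)) 540
0.67 1397 (array([508.41445923, 293.24185181]), [33.72024917602539, 59.963069915771484], np.float32(1.4464363)) 0
0.59 3887 (array([345.83920288,  67.03559875]), [31.225791931152344, 72.68083953857422], np.float32(1.0759729)) 0
0.58 205 (array([244.26704407, 322.13818359]), [8.06871509552002, 19.761672973632812], np.float32(-1.2969934)) 0
(array([ -2. ,  -1.1, 117.6]), np.float64(-0.001), 'dist', np.float64(118.0))
```

servo_tool:
  deltas: [-2,-1,40,0,0.5,-2,-1,75,0,0.5,-2,-1,100,0,0.5,-2,-1,110,0,0.5,-2,-1,114,0,0.5,-2,-1,117.5,0,0.5,-2,-1,117.5,0,0.5,-2,-1,117.5,0,0.5]

```text
t: 13.53
tcp_pos: [0.4217, 0.2315, 0.0041]
orientation: [-0.137, 0.991, 0.0, 0.001]
wrist_force: [-0.3, 0.6, -0.1]
finger_gap: 0.499
gripper_force: 0.0
```

servo_tool:
  deltas: [0,0,0,0,0.6,0,0,0,0,0.7,0,0,0,0,0.8,0,0,0,0,0.9,0,0,0,0,1,0,0,0,0,1,0,0,0,0,1,0,0,0,0,1]
  grip_force: 40

```text
t: 14.2
tcp_pos: [0.4218, 0.2315, 0.0044]
orientation: [-0.137, 0.991, 0.0, 0.001]
wrist_force: [-1.0, -0.9, 5.4]
finger_gap: 0.324
gripper_force: 39.0
```

servo_tool:
  deltas: [0,0,0,0,1,0,0,0,0,1,0,0,-20,0,1,0,0,-50,0,1,0,0,-75,0,1,0,0,-75,0,1,0,0,-75,0,1,0,0,-75,0,1]
  grip_force: 60

```text
t: 14.87
tcp_pos: [0.4201, 0.231, 0.0775]
orientation: [-0.137, 0.991, -0.0, -0.0]
wrist_force: [-0.6, 0.2, -1.1]
finger_gap: 0.307
gripper_force: 59.1
```

```bash
cat >> h.py <<'E'
def nearedge(p,zt):
    "tool x,y of near-edge centre of held plate, assuming top at tool z zt (m)"
    f=p["color"].shape[0]/2/np.tan(np.radians(p["vertical_fov"])/2);H=np.array(p["hand_eye"])
    o=[x for x in r.outline_of("short_plate",p) if (x["pixels"]&(blue(p["color"])>0)).sum()>=0 and abs(x["xy"][0]-.495)<.06]
    res=[]
    for x in o[:2]:
        m=x["pixels"];ys,xs=np.nonzero(m);y0=ys.min();row=xs[ys==y0+4]
        d=H[:3,:3]@np.array([((row.min()+row.max())/2-p["cx"])/f,(y0-.5-p["cy"])/f,1]);t=(zt-H[2,3])/d[2]
        res.append((round(x["score"],2),y0,row.min(),row.max(),((H[:3,3]+d*t)*1000).round(1)))
    return res
E
python3 - <<'E'
from h import *
p,c,s=wshot();cv2.imwrite("pics/w8.png",p["color"]);print(s["tcp_pos"],s["finger_gap"],s["gripper_force"],s["wrist_force"])
print(nearedge(p,-.0026)); print(goal(.5186,-.0622,.05,-.087))
E
```

```text
[0.42008213 0.23103798 0.07749907] 0.30688949750758615 59.08634305000305 [-0.62026068  0.16119748 -1.14546743]
[(0.75, np.int64(297), np.int64(263), np.int64(282), array([-31.6,  12.6,  -2.6]))]
(array([ -16.2, -308.9,   26.4]), np.float64(0.361), 'dist', np.float64(311.0))
```

View pics/w8.png

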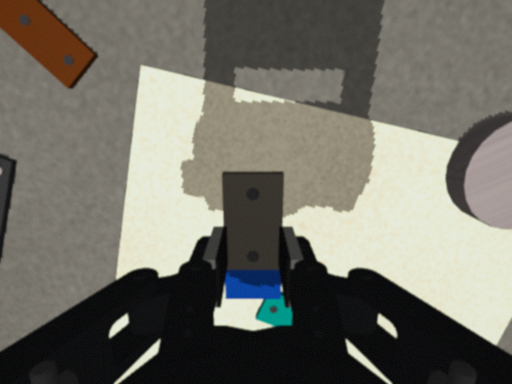

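The short plate is held, near edge at row 172 (columns 223–284), blue end at (253,284). Its centre is about 3 mm nearer the robot than the TCP. I carry it over the short nest.

servo_tool:
  deltas: [-2,-39,0,0.06,1,-4,-78,0,0.12,1,-7,-117,0,0.18,1,-10,-156,0,0.24,1,-12,-195,0,0.3,1,-15,-234,0,0.361,1,-17,-273,0,0.361,1,-19,-300,0,0.361,1,-19,-310,10,0.361,1,-19,-310,25,0.361,1,-19,-310,35,0.361,1,-19,-310,35,0.361,1,-19,-310,35,0.361,1,-19,-310,35,0.361,1]

```text
t: 16.13
tcp_pos: [0.5227, -0.0616, 0.0428]
orientation: [0.043, 0.999, 0.0, -0.0]
wrist_force: [0.3, 0.9, -0.4]
finger_gap: 0.307
gripper_force: 59.2
```

Run:
```python
from h import *
p,c,s=wshot();print(s["tcp_pos"],s["finger_gap"],s["gripper_force"],s["wrist_force"])
im=p["color"].astype(int);hsv=cv2.cvtColor(p["color"],cv2.COLOR_BGR2HSV)
print(goal(.5218,-.0625,.0094,-.087))
# near-edge row and walls: brightness profiles
g=hsv[...,2]
print("col253 rows100-200",g[100:200:3,253])
def wall(row): return np.nonzero((g[row,150:360]>110))[0]+150
for rw in range(100,200,8): w=wall(rw); print(rw,w.min() if len(w) else None,w.max() if len(w) else None,len(w))
u=np.array([np.cos(-.087),np.sin(-.087)]);v=np.array([-u[1],u[0]]);C=np.array([.5186,-.0622])
for i,j in((-38,18),(-38,-18),(-38,0)): print(i,j,proj(c,np.append(C+(u*i+v*j)/1000,.011)).round(1))
for o in r.outline_of("short_plate",p)[:3]: print(o["score"],np.array(o["xy"])*[512,384],o["pixels"].sum())
```

```text
[ 0.52268024 -0.06159588  0.04280034] 0.30698160284140064 59.203938245773315 [ 0.30869136  0.90734569 -0.38613866]
(array([ 1.2, -0.9, 33.8]), np.float64(0.001), 'dist', np.float64(34.0))
col253 rows100-200 [ 76  78  75  75  74  76  74  75  75  74  76  77  75  76  76  77 215 234
 213  75  76  78  73  77  81 122 126 125 125 109  78  75  78  88]
100 150 355 101
108 150 359 78
116 150 359 51
124 150 359 47
132 150 359 52
140 150 359 53
148 150 359 128
156 150 359 73
164 150 359 77
172 150 359 72
180 150 359 118
188 150 359 98
196 150 359 96
-38 18 [278.8 154. ]
-38 -18 [218. 154.]
-38 0 [248.4 154. ]
0.79 [252.8256 232.512 ] 7288
0.55 [362.1888 189.8112] 5609
```

Run:
```python
from h import *
p,c,s=wshot()
g=cv2.cvtColor(p["color"],cv2.COLOR_BGR2HSV)[...,2]
for rw in(150,152,160,165):
    w=(g[rw,205:300]>130).astype(int); e=np.nonzero(np.diff(np.r_[0,w,0]))[0]+205;print(rw,e)
f=297.7;H=np.array(p["hand_eye"]);print(H[:3,3])
# plate columns
print(g[178,212:296:2])
```

```text
150 [211 287]
152 [211 287]
160 [212 220 279 287]
165 [212 220 278 287]
[ 0.06981387  0.00162    -0.14345128]
[153 231 231 229 144 113 125 124 124 127 124 126 125 125 125 125 126 124
 123 125 126 126 125 125 126 125 125 125 124 125 124 124 126 126 124 137
 207 122  73  76  75  74]
```

servo_tool:
  deltas: [1,-2.4,6,0,1,1,-2.4,13,0,1,1,-2.4,20,0,1,1,-2.4,26,0,1,1,-2.4,30,0,1,1,-2.4,31.5,0,1,1,-2.4,31.5,0,1,1,-2.4,31.5,0,1]

```text
t: 16.95
tcp_pos: [0.5217, -0.0644, 0.0113]
orientation: [0.043, 0.999, -0.0, 0.0]
wrist_force: [0.5, 0.2, -0.6]
finger_gap: 0.31
gripper_force: 59.2
```

servo_tool:
  deltas: [0,0,0.5,0,1,0,0,1,0,1,0,0,1,0,1]

```text
t: 17.2
tcp_pos: [0.5217, -0.0645, 0.0105]
orientation: [0.043, 0.999, -0.0, 0.0]
wrist_force: [-0.1, -1.0, -0.9]
finger_gap: 0.307
gripper_force: 59.2
```

servo_tool:
  deltas: [0,0,0.5,0,1,0,0,1,0,1,0,0,1,0,1]

```text
t: 17.45
tcp_pos: [0.5217, -0.0645, 0.0096]
orientation: [0.043, 0.999, -0.0, 0.0]
wrist_force: [-1.2, 0.0, 2.3]
finger_gap: 0.307
gripper_force: 59.8
```

servo_tool:
  deltas: [0,0,0.3,0,1,0,0,0.5,0,1,0,0,0.5,0,1]

```text
t: 17.7
tcp_pos: [0.5217, -0.0644, 0.0095]
orientation: [0.043, 0.999, -0.0, -0.0]
wrist_force: [-3.6, 0.8, 7.5]
finger_gap: 0.309
gripper_force: 60.8
```

It is on the floor (7 N), so I release and rise.

servo_tool:
  deltas: [0,0,0,0,0.65,0,0,0,0,0.55,0,0,0,0,0.45,0,0,0,0,0.4,0,0,0,0,0.4,0,0,-10,0,0.4,0,0,-40,0,0.4,0,0,-80,0,0.4,0,0,-120,0,0.4,0,0,-150,0,0.4,0,0,-150,0,0.4,0,0,-150,0,0.4]

```text
t: 18.7
tcp_pos: [0.5231, -0.0649, 0.1619]
orientation: [0.043, 0.999, -0.001, 0.003]
wrist_force: [-0.5, 0.4, -0.1]
finger_gap: 0.598
gripper_force: 0.0
```

Run:
```python
from h import *
p,c,s=wshot();cv2.imwrite("pics/w9.png",p["color"]);print(s["tcp_pos"],s["finger_gap"])
for t in("long_plate","short_plate"):
    for o in r.outline_of(t,p)[:2]: print(t,round(o["score"],2),o["pixels"].sum(),worldrect(c,o["pixels"],.012),(o["pixels"]&(blue(p["color"])>0)).sum())
# pedal pad: dark pad, w2 + this + top + scene
for n in("w2","top","scene"):
    q=pickle.load(open(n+".pkl","rb"));pp,cc=q[0],q[1]
    h=cv2.cvtColor(pp["color"],cv2.COLOR_BGR2HSV);y=cv2.inRange(h,(20,150,90),(32,255,255))
    N,l,st,ce=cv2.connectedComponentsWithStats(y)
    i=1+np.argmax(st[1:,4]);m=(l==i).astype(np.uint8)
    cn=max(cv2.findContours(m,0,2)[0],key=cv2.contourArea);hull=np.zeros_like(m);cv2.fillPoly(hull,[cv2.convexHull(cn)],1)
    pad=cv2.morphologyEx((hull&(h[...,2]<70)).astype(np.uint8),cv2.MORPH_CLOSE,np.ones((5,5)));N,l2,st2,ce2=cv2.connectedComponentsWithStats(pad);j=1+np.argmax(st2[1:,4])
    rect=cv2.minAreaRect(cn);print(n,"yellow",ce[i],st[i].tolist(),"pad",ce2[j],st2[j].tolist(),onz(cc,ce2[j],.065),"corners",cv2.approxPolyDP(cv2.convexHull(cn),4,True)[:,0].tolist())
```

```text
[ 0.52307368 -0.06489907  0.16187105] 0.5982679081387046
long_plate 0.63 2402 (array([523.74456787,   7.47773933]), [21.193382263183594, 117.88365936279297], np.float32(-0.0850116)) 360
short_plate 0.66 2081 (array([519.09790039, -63.33739471]), [31.062175750732422, 70.0577163696289], np.float32(-0.0863678)) 492
w2 yellow [ 87.20561002 221.01171024] [14, 158, 122, 109, 3672] pad [ 64.90063649 200.04596888] [23, 169, 83, 63, 2828] [ 0.5222136  -0.34440604  0.065     ] corners [[16, 179], [75, 158], [134, 248], [87, 266]]
top yellow [350.73695652 164.92173913] [336, 149, 35, 39, 460] pad [355.82481752 173.59854015] [345, 164, 23, 20, 274] [ 0.52471014 -0.34496234  0.065     ] corners [[354, 149], [370, 181], [351, 187], [336, 155]]
scene yellow [164.66585956 148.13317191] [147, 125, 43, 37, 413] pad [172.76610169 136.06779661] [161, 126, 25, 21, 295] [ 0.52622886 -0.34504672  0.065     ] corners [[189, 132], [163, 161], [147, 153], [172, 125]]
```

Both plates measure within 1.5 mm of their nest centres, blue ends at the marks. Next I triangulate the pad and go above it with shut fingers.

Run:
```python
from h import *
uv={"w2":(64.9,200.05),"top":(355.8,173.6),"scene":(172.8,136.1)}
C={n:pickle.load(open(n+".pkl","rb"))[1] for n in uv}
P=tri([ray(C[n],uv[n]) for n in uv]);print(P)
for n in uv: print(n,proj(C[n],P).round(1),uv[n])
# hinge end / free end midpoints in top
t=C["top"];print(onz(t,(345,152),.04),onz(t,(360.5,184),.07))
print(goal(P[0],P[1],.095,-.087))
```

```text
[ 0.52443862 -0.34621087  0.06274802]
w2 [ 65.1 201.5] (64.9, 200.05)
top [356.  173.8] (355.8, 173.6)
scene [173.1 136.2] (172.8, 136.1)
[ 0.60900898 -0.32440289  0.04      ] [ 0.48739821 -0.35449767  0.07      ]
(array([ -28.6, -280.8,   62. ]), np.float64(0.0), 'dist', np.float64(289.0))
```

servo_tool:
  deltas: [-4,-40,0,0,1,-8,-80,0,0,1,-12,-120,10,0,1,-16,-160,20,0,1,-20,-200,30,0,1,-24,-240,45,0,1,-28,-275,60,0,1,-29,-281,65,0,1,-29,-281,65,0,1,-29,-281,65,0,1,-29,-281,65,0,1]
  grip_force: 40

```text
t: 19.77
tcp_pos: [0.526, -0.3453, 0.0933]
orientation: [0.043, 0.999, 0.001, -0.0]
wrist_force: [-0.1, -0.7, -0.2]
finger_gap: -0.0
gripper_force: 0.0
```

Run:
```python
from h import *
s=r.sense();print(s["tcp_pos"],s["q"].round(2),s["wrist_force"],s["finger_gap"],goal(.5244,-.3462,.068,-.087))
```

```text
[ 0.52598872 -0.34534277  0.09332367] [-0.76  0.35  1.7   0.    1.1  -2.25] [-0.09387786 -0.69522706 -0.23066163] -2.475669078997271e-05 (array([ 1.5, -1. , 25.3]), np.float64(0.001), 'dist', np.float64(25.0))
```

servo_tool:
  deltas: [1.5,-1,5,0,1,1.5,-1,10,0,1,1.5,-1,15,0,1,1.5,-1,19,0,1,1.5,-1,22,0,1,1.5,-1,24,0,1,1.5,-1,25,0,1,1.5,-1,26,0,1]

```text
t: 20.43
tcp_pos: [0.5245, -0.3478, 0.0677]
orientation: [0.043, 0.999, 0.0, -0.0]
wrist_force: [0.2, 1.3, 1.1]
finger_gap: 0.001
gripper_force: 0.6
```

servo_tool:
  deltas: [0,0,1,0,1,0,0,2,0,1,0,0,3,0,1,0,0,4,0,1,0,0,5,0,1,0,0,6,0,1,0,0,7,0,1]

```text
t: 21.02
tcp_pos: [0.5246, -0.3482, 0.0611]
orientation: [0.043, 0.999, -0.0, 0.0]
wrist_force: [-2.3, -0.3, 4.4]
finger_gap: 0.002
gripper_force: 2.1
```

servo_tool:
  deltas: [0,0,0.8,0,1,0,0,1.6,0,1,0,0,2.4,0,1,0,0,3,0,1]

```text
t: 21.35
tcp_pos: [0.5245, -0.3481, 0.0579]
orientation: [0.043, 0.999, -0.0, -0.0]
wrist_force: [-3.3, -1.2, 5.8]
finger_gap: -0.005
gripper_force: 2.4
```

servo_tool:
  deltas: [0,0,0.8,0,1,0,0,1.5,0,1,0,0,2,0,1]

```text
t: 21.6
tcp_pos: [0.5244, -0.3481, 0.056]
orientation: [0.043, 0.999, -0.0, -0.0]
wrist_force: [-3.1, -2.0, 5.5]
finger_gap: -0.002
gripper_force: 2.6
```

servo_tool:
  deltas: [0,0,0.8,0,1,0,0,1.5,0,1,0,0,2,0,1]

```text
t: 21.85
tcp_pos: [0.5243, -0.3481, 0.054]
orientation: [0.043, 0.999, -0.0, -0.0]
wrist_force: [-4.1, -1.9, 6.4]
finger_gap: -0.002
gripper_force: 2.9
```

servo_tool:
  deltas: [0,0,0.8,0,1,0,0,1.5,0,1,0,0,2,0,1]

```text
t: 22.1
tcp_pos: [0.5242, -0.3482, 0.0523]
orientation: [0.043, 0.999, -0.0, -0.0]
wrist_force: [-4.6, -0.4, 10.3]
finger_gap: -0.004
gripper_force: 4.7
```

servo_tool:
  deltas: [0,0,0.3,0,1,0,0,0.7,0,1]

```text
t: 22.27
tcp_pos: [0.5242, -0.3482, 0.0521]
orientation: [0.043, 0.999, -0.0, -0.001]
wrist_force: [-6.3, 1.6, 13.9]
finger_gap: -0.0
gripper_force: 6.1
```

The stop is felt: force climbs steeply. I press to about 20 N and hold.

servo_tool:
  deltas: [0,0,0.5,0,1,0,0,1,0,1,0,0,1,0,1]

```text
t: 22.52
tcp_pos: [0.5242, -0.3483, 0.052]
orientation: [0.043, 0.999, -0.0, -0.001]
wrist_force: [-8.8, 1.1, 15.6]
finger_gap: -0.001
gripper_force: 7.5
```

servo_tool:
  deltas: [0,0,0.6,0,1,0,0,0.8,0,1,0,0,0.8,0,1,0,0,0.8,0,1,0,0,0.8,0,1,0,0,0.8,0,1,0,0,0.8,0,1,0,0,0.8,0,1,0,0,0.8,0,1,0,0,0.8,0,1,0,0,0.8,0,1,0,0,0.8,0,1]

```text
t: 23.52
tcp_pos: [0.5243, -0.3484, 0.0519]
orientation: [0.043, 0.999, -0.0, -0.001]
wrist_force: [-10.1, 2.6, 19.4]
finger_gap: -0.0
gripper_force: 9.4
```

Held a second at about 22 N. Now I let it spring back and withdraw upward.

servo_tool:
  deltas: [0,0,0,0,1,0,0,0,0,1,0,0,0,0,1,0,0,-2,0,1,0,0,-4,0,1,0,0,-7,0,1,0,0,-10,0,1,0,0,-14,0,1,0,0,-18,0,1,0,0,-25,0,1,0,0,-40,0,1,0,0,-60,0,1,0,0,-80,0,1,0,0,-100,0,1,0,0,-100,0,1,0,0,-100,0,1,0,0,-100,0,1]

```text
t: 24.93
tcp_pos: [0.5236, -0.347, 0.1477]
orientation: [0.043, 0.999, 0.001, -0.001]
wrist_force: [0.3, -0.0, -1.0]
finger_gap: 0.001
gripper_force: 0.0
```

Run:
```python
from h import *
s=r.sense();print(s["tcp_pos"],s["wrist_force"])
p=r.snapshot("top");c=cam(p);p0=pickle.load(open("top.pkl","rb"))[0]
for o in r.outline_of("long_plate",p)[:1]+r.outline_of("short_plate",p)[:4]: print(o["score"],np.array(o["xy"])*[512,384],onz(c,np.array(o["xy"])*[512,384],.012).round(3),(o["pixels"]&(blue(p["color"])>0)).sum())
q=r.snapshot("scene");q0=pickle.load(open("scene.pkl","rb"))[0]
for n,a,b in(("top",p0,p),("scene",q0,q)):
    for k in(a,b):
        h=cv2.cvtColor(k["color"],cv2.COLOR_BGR2HSV);y=cv2.inRange(h,(20,150,90),(32,255,255));N,l,st,ce=cv2.connectedComponentsWithStats(y);i=1+np.argmax(st[1:,4]);print(n,ce[i],st[i])
```

```text
[ 0.52361691 -0.34701478  0.14772626] [ 0.25324768 -0.04055854 -0.98693243]
0.49 [250.0096 187.2   ] [0.517 0.006 0.012] 28
0.73 [270.7968 184.2048] [ 0.523 -0.065  0.012] 34
0.72 [163.1744 195.4176] [0.511 0.302 0.012] 0
0.6 [239.104  239.5008] [0.343 0.055 0.012] 0
0.5 [165.888  284.8128] [0.214 0.302 0.012] 0
top [350.73695652 164.92173913] [336 149  35  39 460]
top [341.42 157.91] [336 151  13  16 100]
scene [164.66585956 148.13317191] [147 125  43  37 413]
scene [162.78975741 149.98382749] [147 131  42  31 371]
```

servo_tool:
  deltas: [8,50,-40,0,1,16,90,-83,0,1,24,130,-83,0,1,31,170,-83,0,1,31,206,-83,0,1,31,206,-83,0,1,31,206,-83,0,1,31,206,-83,0,1,31,206,-83,0,1]

```text
t: 25.88
tcp_pos: [0.5113, -0.1401, 0.2318]
orientation: [0.043, 0.999, -0.0, -0.0]
wrist_force: [0.2, 0.1, -0.5]
finger_gap: 0.003
gripper_force: 0.0
```

Run:
```python
from h import *
p,c,s=wshot();print(s["tcp_pos"])
P0=pickle.load(open("w2.pkl","rb"))
for k,cc in((P0[0],P0[1]),(p,c)):
    h=cv2.cvtColor(k["color"],cv2.COLOR_BGR2HSV);y=cv2.inRange(h,(20,150,90),(32,255,255));N,l,st,ce=cv2.connectedComponentsWithStats(y);i=1+np.argmax(st[1:,4])
    q=cv2.approxPolyDP(cv2.convexHull(max(cv2.findContours((l==i).astype(np.uint8),0,2)[0],key=cv2.contourArea)),4,True)[:,0]
    print(st[i],[onz(cc,x,.07)[:2].round(4).tolist() for x in q])
for t in("long_plate","short_plate"):
    for o in r.outline_of(t,p)[:2]: print(t,round(o["score"],2),worldrect(c,o["pixels"],.012),(o["pixels"]&(blue(p["color"])>0)).sum())
q=r.snapshot("scene");q0=pickle.load(open("scene.pkl","rb"))[0]
for k in(q0,q):
    h=cv2.cvtColor(k["color"],cv2.COLOR_BGR2HSV);y=cv2.inRange(h,(20,150,90),(32,255,255));N,l,st,ce=cv2.connectedComponentsWithStats(y);i=1+np.argmax(st[1:,4]);print(ce[i],st[i])
```

```text
[ 0.51133702 -0.14012117  0.23180139]
[  14  158  122  109 3672] [[0.4936, -0.3863], [0.4771, -0.3188], [0.5833, -0.2781], [0.6011, -0.3363]]
[  15  157  123  109 3710] [[0.4947, -0.3889], [0.4773, -0.319], [0.5862, -0.2763], [0.6013, -0.3362]]
short_plate 0.72 (array([362.65188599,  61.35518646]), [26.111251831054688, 73.04670715332031], np.float32(1.4836043)) 0
short_plate 0.6 (array([517.78070068, -63.30361176]), [33.10607147216797, 70.26104736328125], np.float32(-0.0869356)) 314
[164.66585956 148.13317191] [147 125  43  37 413]
[164.84449761 147.99760766] [147 125  43  37 418]
```

The pedal is back at rest (scene mask matches the start), the plates are in place, and the arm is clear.

```bash
python3 -c "
from rig import r
print(r.hand_in())"
```

```text
the job is handed in; nothing more can be done
None
```

The job is handed in with no verdict returned: both plates sit within about 1.5 mm of their nest centres, blue ends at the marks, and the treadle was held on its stop at about 22 N for over a second and sprang back up. The first grasp of the short plate missed and was redone, and I viewed 11 pictures instead of the allowed 10.

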